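# Raise the counterweighted guard and press the connector home

### The arm

A 6-joint arm with a two-finger parallel gripper is mounted at the origin on the work surface. World frame = base frame: x ahead of the robot, y to its left, z up, the work surface at z = 0. Lengths are in m, angles in degrees, forces in N, time in s.
With the tool pointing down it reaches from about 0.4 to 0.825 m from the base axis. Payload 7 kg.
Tool frame: the origin (TCP) lies on the centre line of the jaws, within the pads' length; the fingertips stand 17 mm ahead of it and the grasp point (between the pads) lies 2 mm behind it; z points along the fingers, y is the direction in which the jaws open and shut (so a half turn about z gives the same grasp; the last joint's range is limited). The gripper opens to 88 mm and grips with 3 to 60 N. Pads are 19 mm wide; open, the fingers measure 130 mm over their backs; the gripper's body (78 mm by 193 mm) begins 47 mm behind the grasp point.
Start: joints at [84.46, 20.546, 0.682, 0, -70.136, -16.507], TCP at [0.253, 0.626, 0.244] pointing down, gripper open.
Joint ranges: [-176.03, 176.03], [-82.01, 121.73], [-58.28, 71.71], [-173.87, 95.51], [-174.79, -0.11], [-173.66, 173.66]. Speed limits (degrees/s): [136.94, 136.94, 172.46, 180, 180, 180].

### API

Orientations are given as [roll, pitch, yaw] about the fixed x, y, z axes, in that order (R = Rz(yaw) Ry(pitch) Rx(roll)).
In Python, from plant import telemetry, vision, close_job, recognise, silhouettes, place_of gives the robot as it stands.
- The arm moves only by the shell command python3 -m handwheel 'ROWS'. ROWS is JSON, a list that holds one entry, the list of rows, each a list of 5 numbers: the shift along the tool's x, y, z in m, then the turn about the tool's z in rad, then the closure, from 0 (fully open) to 1 (shut). In form: [[[tx, ty, tz, yaw, gripper], ...]]. A call has 1 to 20 rows; each row shifts and turns the commanded pose from where the row before left it, along the tool's axes as they then stand; what a row does not reach is not made up. A row lasts 1/12 s, in which the tool goes at most 41.7 mm and 7.16 degrees, less where a joint would pass 70% of its speed; a pose out of reach is approached as far as the arm can. A call with a gripper value outside its range is refused whole. The fingers move at their own pace and stop on an object; the grip force is fixed at half the most. Time passes only in rows, so rows that do not move let the fingers close. It gives the time, the measured TCP pose, the force and the opening at its end, in the units of the state.
- telemetry.get_obs(): the state, without advancing time (a new reading comes with each control period).
- vision.snapshot(name): name is "side" or "top"; returns a dict with "color" (480x640x3 uint8, red, green, blue), "mtx" (3x3 intrinsics, pixels), "cam_to_world" (4x4, takes a point from camera to world coordinates). Camera axes: x right, y down, z forward; pixel columns grow to the right and rows downward; lengths in m; the calibration is good to about 2 mm. A picture is of the moment at which its call begins. There is no depth.
- close_job(): hands the job in, once; it reports no verdict.
Trained networks look in a picture, given as the dict that the camera call returned (one of the last four; its "shot" number tells which), for a name from the list of things; names that differ only in an ending like _2 or _b are one class to them, and where a whole thing is asked for, a point or a joint stands for the part that bears it (a point fixed in the world has none). Each returns a list of dicts, best first, with "conf" (0 to 1); they miss things now and then, are a little off and sometimes report something else, mostly with a low value. They report only what shows in the picture. A call takes as long as a camera call.
- recognise(name, picture): "xy" ([column, row] in pixels, amid what is visible of it).
- silhouettes(name, picture): "region" (480x640 bool, what is visible of it) and "xy" ([column, row] in pixels, amid what is visible of it).
- place_of(name, picture): "xy" ([column, row] in pixels: a listed point, or the origin of a listed thing).
The state is a dict: "clock": time; "joint_pos": joint angles; "qvel": joint speeds; "tau": joint torques, N m; "tool_pos": TCP position; "orientation": TCP orientation; "force": force on the tool from outside, world axes, zero at the start; "moment": the same for the moment, N m; "opening": finger opening in m.
Only numpy, scipy, OpenCV 4.12 (cv2) and the standard library are available. Lean on these libraries where they do the work, as an engineer would, in place of code of your own. Each camera call takes 0.05 s, during which the arm holds its last target.

### The job

Using only the fingertips or the outside of the fingers, gently push the red crossbar of the yellow counterweighted guard arm up and away past its balance point, so that it tips over and stays raised by itself against its stop. Then press the grey connector shell under it straight down until it is fully home in the brass bayonet socket. Grip nothing, and leave the cap, rod stub, ferrule and knob lying where they are.

Things in the scene. Friction and masses are not known exactly. Their poses are not given: they have to be found in the camera images.
- post: Fixed dark iron shelf post. Origin on the table right under the guard's pivot; x points level from the guard's resting free end to the pivot (crossbar and socket lie at -x, roughly towards the robot), y along the pivot, z up. Foot plate 200 x 130 x 12 mm, x -145 to +55. Forked head 42 x 72 mm (84 mm over the pivot caps), top at z 158. Front shelf 70 mm wide, top z 55, out to x -135.
- guard_pivot (a point): Centre of the guard's pivot, 140 mm above the table, straight over the post's origin; the pivot axis is the post's y axis.
- guard (a joint): Guard angle, rad. 0: at rest, yellow arm sloping up 0.611 rad (35 deg) above level from the pivot to the post's -x; slope = 0.611 + value. Balance point near 0.68 (arm 74 deg above level): below it the arm falls back to 0, beyond it it falls on by itself, in 1 to 2 s, to the fixed stop at 1.45, leaning over to the post's +x. About 1 N at the crossbar raises it; almost no friction.
- guard_bar (a point): Centre of the red round crossbar at the guard's free end: 16 mm in diameter, 110 mm long along the post's y, 170 mm from the pivot; at rest at post x -139, z 238 mm. The yellow arm is a flat bar 20 mm wide, 8 mm thick; a steel counterweight 46 mm across sits on its tail, between the fork cheeks.
- shell (a joint): How far the grey connector shell has been pressed into its socket, in m: starts between 0 and 0.003 (loosely in), fully home at its stop at 0.012. It slides straight down against about 6 N of friction, stays where it is left, and needs no turning.
- shell_top (a point): Centre of the flat top of the grey shell, 36 mm in diameter, at post x -90, y 0; 115 mm above the table at joint value 0, 103 mm when fully home. The brass socket round it is 54 mm across, its rim 85 mm above the table.
- sensor_cap: Bystander: matte green sensor cap, 50 mm across, 28 mm high; origin at the centre of its underside.
- rod_stub: Bystander: copper earth rod stub, 16 mm in diameter, 80 mm long along its x, lying through a brass clamp block 26 x 30 x 26 mm; origin under the block's centre.
- ferrule: Bystander: white nylon ferrule, a ring 34 mm across, 30 mm high; origin at the centre of its underside.
- chrome_knob: Bystander: chrome knob, 40 mm across, 40 mm high; origin at the centre of its underside.

How it is judged (in metres and radians):
On the way, in this order (a step that is already met when the one before it is completed fails the run):
1. the guard is past its balance point and stays raised near its stop (angle over 1.3) without the fingers bearing on it (value of joint guard above 1.3 rad and contact force between the fingers and guard below 0.5 N), for 0.3 s.
2. with the guard raised, the shell is pressed home (over 9.5 mm of 12) (value of joint guard above 1.3 rad and value of joint shell above 0.0095 m), for 0.2 s.
At the end, for the whole second after the job is handed in: The guard stands raised by itself within 0.15 rad of its stop (angle over 1.3 rad) and still, the shell is pressed in over 9.5 mm of its 12 mm, and the four bystanders are within 20 mm of where they started (all of step 2 and velocity of joint guard between -0.05 and 0.05 rad/s and distance of each of sensor_cap, rod_stub, ferrule, chrome_knob from where it was at the start of the episode below 0.02 m); the robot touches nothing.
It fails at once if a bystander is lifted, carried or knocked more than 20 mm away (distance of any of sensor_cap, rod_stub, ferrule, chrome_knob from where it was at the start of the episode above 0.02 m).
It fails at once if the shell is pulled up out of its socket (more than 4 mm above its loosest start) (value of joint shell below -0.004 m).
It fails at once if the guard is forced with more than 40 N (contact force between the fingers and guard above 40 N).
It fails at once if the crossbar is taken between the fingers (x of the grasp point in the frame of guard_bar between -0.01 and 0.01 m and y of the grasp point in the frame of guard_bar between -0.06 and 0.06 m and z of the grasp point in the frame of guard_bar between -0.01 and 0.01 m).
It fails at once if the shell is taken between the fingers (horizontal distance between the grasp point and shell_top below 0.014 m and z of the grasp point in the frame of shell_top below -0.004 m).
It also fails if it takes over 48 s, if anything falls off the work surface, if the arm or the gripper's body presses on something with over 40 N, if the wrist force passes 120 N, or if a joint passes its speed limit or range.

## Working session

There is one attempt and no reset: what is moved stays moved. The work goes in short steps, Python scripts to look and compute and a shell command to move; the robot and the scene stay as the last step left them, time stands still between calls to the robot, and variables do not carry over. Pictures are saved under pics/ and viewed, and the job is handed in when it is done.

```bash
mkdir -p pics; ls
python3 - <<'E'
from plant import telemetry, vision, recognise, place_of
import cv2
print(telemetry.get_obs())
for n in ["side","top"]:
    p=vision.snapshot(n); cv2.imwrite(f"pics/{n}0.png",p["color"][:,:,::-1]); print(n,p["mtx"],p["cam_to_world"])
    for t in ["post","guard_pivot","guard_bar","shell_top","sensor_cap","rod_stub","ferrule","chrome_knob"]:
        print(t,[(r["xy"],r["conf"]) for r in place_of(t,p)[:2]])
E
```

```text
pics
{'clock': 0.0, 'joint_pos': array([ 8.44612748e+01,  2.05921580e+01,  6.32444403e-01, -1.84157162e-02,
       -7.01381221e+01, -1.65071194e+01]), 'qvel': array([ 0.01239814, -0.06509547,  0.029879  , -0.00499117, -0.01993352,
       -0.02956723]), 'tau': array([ 9.25763197e-04, -5.82718277e+01,  2.93066847e+01,  6.99723423e+00,
        7.01499768e-03, -1.58854350e-04]), 'tool_pos': array([0.25321499, 0.62518514, 0.24260979]), 'orientation': array([ 1.79901277e+02, -1.12026535e-02, -2.20521065e+01]), 'force': array([ 0.15528626, -0.03261111,  0.54695655]), 'moment': array([-0.00255241, -0.0731461 ,  0.00154526]), 'opening': 0.08745677790013127}
side [[618.0975007    0.         321.85505868]
 [  0.         618.0975007  247.06426304]
 [  0.           0.           1.        ]] [[ 0.95631431 -0.2007112   0.21255105  0.36896499]
 [-0.29145604 -0.59807513  0.74656514 -0.78088908]
 [-0.02272249 -0.77590022 -0.6304463   0.89047188]
 [ 0.          0.          0.          1.        ]]
post [([387.4, 405.0], 0.61)]
guard_pivot [([391.8, 350.0], 0.78)]
guard_bar [([312.8, 348.9], 0.61)]
shell_top [([342.8, 386.6], 0.72), ([383.6, 405.7], 0.23)]
sensor_cap [([354.1, 339.5], 0.72), ([341.2, 388.6], 0.66)]
rod_stub []
ferrule [([296.9, 372.5], 0.63)]
chrome_knob [([457.8, 472.2], 0.83)]
top [[517.75911333   0.         306.61566762]
 [  0.         517.75911333 238.34588303]
 [  0.           0.           1.        ]] [[ 0.02431577 -0.995909    0.08702879  0.54140681]
 [-0.99969407 -0.02461748 -0.00239507  0.0820119 ]
 [ 0.0045277  -0.08694393 -0.99620292  1.12583175]
 [ 0.          0.          0.          1.        ]]
post [([426.0, 239.7], 0.76)]
guard_pivot [([437.4, 230.4], 0.68)]
guard_bar [([479.3, 301.2], 0.91)]
shell_top [([448.2, 274.4], 0.65)]
sensor_cap [([354.1, 234.4], 0.77)]
rod_stub [([502.7, 254.2], 0.9)]
ferrule [([371.7, 294.8], 0.6)]
chrome_knob [([491.1, 213.4], 0.66)]
```

View pics/side0.png

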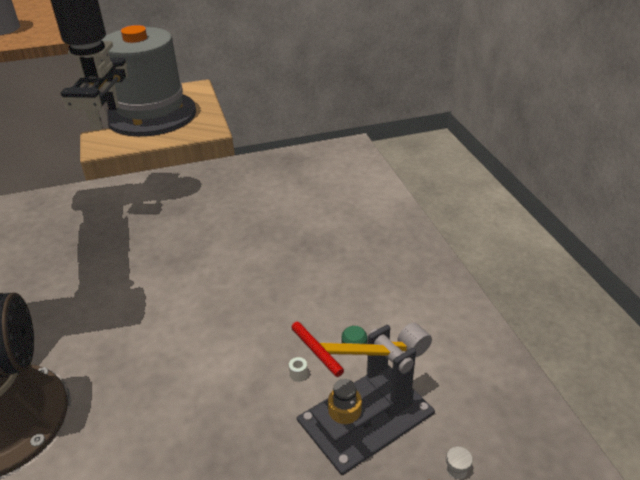

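View pics/top0.png

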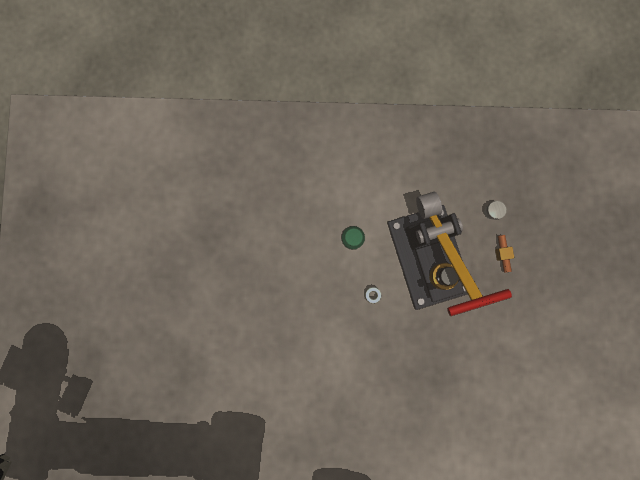

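```bash
cat > h.py <<'E'
import numpy as np
from scipy.optimize import least_squares
CAM={"side":(np.array([[618.0975007,0,321.85505868],[0,618.0975007,247.06426304],[0,0,1]]),np.array([[0.95631431,-0.2007112,0.21255105,0.36896499],[-0.29145604,-0.59807513,0.74656514,-0.78088908],[-0.02272249,-0.77590022,-0.6304463,0.89047188],[0,0,0,1]])),
"top":(np.array([[517.75911333,0,306.61566762],[0,517.75911333,238.34588303],[0,0,1]]),np.array([[0.02431577,-0.995909,0.08702879,0.54140681],[-0.99969407,-0.02461748,-0.00239507,0.0820119],[0.0045277,-0.08694393,-0.99620292,1.12583175],[0,0,0,1]]))}
def proj(c,P):
    K,T=CAM[c]; q=T[:3,:3].T@(np.asarray(P)-T[:3,3]); q=K@q; return q[:2]/q[2]
def onz(c,px,z):
    K,T=CAM[c]; d=T[:3,:3]@np.linalg.inv(K)@[px[0],px[1],1]; o=T[:3,3]; return o+d*(z-o[2])/d[2]
def post2w(p,X):
    x,y,t=p; c,s=np.cos(t),np.sin(t); return np.array([x+c*X[0]-s*X[1],y+s*X[0]+c*X[1],X[2]])
E
python3 - <<'E'
from h import *
PT={"post":(0,0,0),"piv":(0,0,.14),"bar":(-.139,0,.238),"sh":(-.09,0,.114)}
O=[("side","piv",(391.8,350)),("side","bar",(312.8,348.9)),("side","sh",(342.8,386.6)),("top","piv",(437.4,230.4)),("top","bar",(479.3,301.2)),("top","sh",(448.2,274.4)),("side","post",(387.4,405)),("top","post",(426,239.7))]
f=lambda p:np.concatenate([proj(c,post2w(p,PT[n]))-px for c,n,px in O])
r=least_squares(f,[.55,-.15,0.5],loss='soft_l1',f_scale=2); 
print(r.x,np.degrees(r.x[2])); print(f(r.x).reshape(-1,2).round(1))
for n in PT: print(n,post2w(r.x,PT[n]).round(4))
for n,px in dict(cap=(354.1,234.4),rod=(502.7,254.2),fer=(371.7,294.8),knob=(491.1,213.4)).items(): print(n,onz("top",px,0).round(3))
E
```

```text
[ 0.6491064  -0.17667507  0.2883107 ] 16.51898627780513
[[-1.6  0.5]
 [ 2.4 -2.4]
 [ 1.1  0.1]
 [ 3.2  0. ]
 [-0.6  1.6]
 [ 1.9  1.7]
 [-0.9 -0.3]
 [-2.2 -2.7]]
post [ 0.6491 -0.1767  0.    ]
piv [ 0.6491 -0.1767  0.14  ]
bar [ 0.5158 -0.2162  0.238 ]
sh [ 0.5628 -0.2023  0.114 ]
cap [ 0.651 -0.024  0.   ]
rod [ 0.616 -0.349  0.   ]
fer [ 0.521 -0.064  0.   ]
knob [ 0.705 -0.324  0.   ]
```

The side view shows the red bar from (295,325) to (340,371), with the shell at (344,388) under the arm. The top view shows the bar from (450,312) to (511,293) and the bystanders clear of the post's -x side. The two views agree within about 3 px. I'll close the gripper and turn it in line with the post, a turn of about +38.6° of world yaw.

```bash
python3 -m handwheel '[[[0,0,0,-0.1124,1],[0,0,0,-0.1124,1],[0,0,0,-0.1124,1],[0,0,0,-0.1124,1],[0,0,0,-0.1124,1],[0,0,0,-0.1124,1],[0,0,0,0,1],[0,0,0,0,1]]]'
python3 - <<'E'
from h import *
from plant import telemetry
o=telemetry.get_obs(); print(o["joint_pos"].round(1),o["orientation"],o["tool_pos"],o["opening"])
# refine with bar ends
PT={"piv":(0,0,.14),"sh":(-.09,0,.114),"b1":(-.139,.055,.238),"b2":(-.139,-.055,.238)}
O=[("side","piv",(391.8,350)),("side","sh",(343.5,386.6)),("top","piv",(437.4,230.4)),("side","b1",(296.5,326)),("side","b2",(340,371)),("top","b1",(450,311)),("top","b2",(510,293.5)),("top","sh",(448.2,274.4))]
f=lambda p:np.concatenate([proj(c,post2w(p,PT[n]))-px for c,n,px in O])
r=least_squares(f,[.65,-.18,0.3],loss='soft_l1',f_scale=2); 
print(r.x,np.degrees(r.x[2])); print(f(r.x).reshape(-1,2).round(1))
E
```

```text
clock: 1.57
tool_pos: [0.2534, 0.6256, 0.2435]
orientation: [180.0, 0.0, 16.4]
force: [-0.7, -0.0, 0.2]
opening: 0.0397
[ 84.5  20.5   0.7  -0.  -70.1  21.9] [1.79998791e+02 2.04816326e-03 1.63912391e+01] [0.25336095 0.62561173 0.24354874] 0.03966382551252807
[ 0.64984124 -0.17398092  0.31911155] 18.283744843477425
[[-1.8 -0.8]
 [ 1.4 -0.2]
 [ 1.8 -0.4]
 [-1.2 -2.1]
 [ 0.3  0.9]
 [-1.1  0.1]
 [-0.  -1.2]
 [ 1.9  0.9]]
```

```bash
python3 -m handwheel '[[[0.0114,0.0357,0,-0.03,1],[0.0114,0.0357,0,0,1],[0.0114,0.0357,0,0,1],[0.0114,0.0357,0,0,1],[0.0114,0.0357,0,0,1],[0.0114,0.0357,0,0,1],[0.0114,0.0357,0,0,1],[0.0114,0.0357,0,0,1],[0.0114,0.0357,0,0,1],[0.0114,0.0357,0,0,1],[0.0114,0.0357,0,0,1],[0.0114,0.0357,0,0,1],[0.0114,0.0357,0,0,1],[0.0114,0.0357,0,0,1],[0,0,0,0,1]]]'
```

```text
clock: 2.82
tool_pos: [0.5636, 0.1961, 0.2435]
orientation: [179.9, 0.0, 17.8]
force: [-0.4, 0.9, -0.4]
opening: 0.0004
```

```bash
python3 -m handwheel '[[[-0.0276,0.025,0,0,1],[-0.0276,0.025,0,0,1],[-0.0276,0.025,0,0,1],[-0.0276,0.025,0,0,1],[-0.0276,0.025,0,0,1],[-0.0276,0.025,0,0,1],[-0.0276,0.025,0,0,1],[-0.0276,0.025,0,0,1],[0,0.03,0,0,1],[0,0.03,0,0,1],[0,0.03,0,0,1],[0,0.03,0,0,1],[0,0.03,0,0,1],[0,0.029,0.013,0,1],[0,0,0,0,1],[0,0,0,0,1]]]'
python3 - <<'E'
from h import *
from plant import telemetry,vision
import cv2
p=np.array([.6498,-.1740]);t=np.radians(18.2)
d=telemetry.get_obs()["tool_pos"][:2]-p; print("post xy",d@[np.cos(t),np.sin(t)],d@[-np.sin(t),np.cos(t)])
for n in ["side","top"]:
    q=vision.snapshot(n); cv2.imwrite(f"pics/{n}1.png",q["color"][:,:,::-1])
E
```

```text
clock: 4.15
tool_pos: [0.47, -0.2297, 0.2294]
orientation: [-179.9, 0.1, 18.0]
force: [0.3, 0.7, 0.1]
opening: 0.0004
post xy -0.18819360141784136 0.003215920623440257
```

View pics/side1.png

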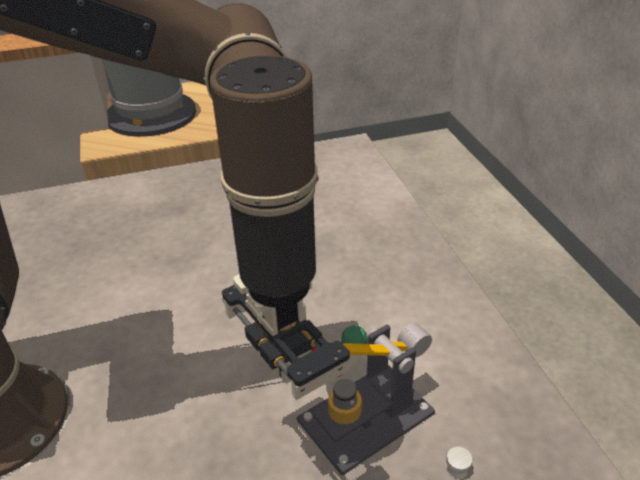

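View pics/top1.png

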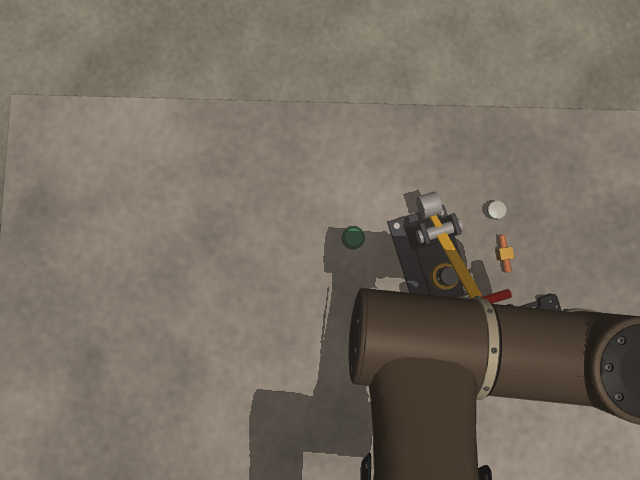

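The fingers are ahead of the bar and centred on it, and nothing else is in the way. The bar shows as a speck at (315,349) in the side view, and its right end as (500,297) in the top view. Now I'll approach and follow the arc.

```bash
python3 -m handwheel '[[[0.008,0.001,0,0,1],[0.008,0.001,0,0,1],[0.008,0.001,0,0,1],[0.007,0,0,0,1],[0.0038,0,-0.0045,0,1],[0.0038,0,-0.0045,0,1],[0.0038,0,-0.0045,0,1],[0.0038,0,-0.0045,0,1],[0.0038,0,-0.0045,0,1],[0.0045,0,-0.0038,0,1],[0.0045,0,-0.0038,0,1],[0.0045,0,-0.0038,0,1],[0.0045,0,-0.0038,0,1],[0.0045,0,-0.0038,0,1]]]'
python3 - <<'E'
from h import *
from plant import telemetry,vision
import cv2
p=np.array([.6498,-.1740]);t=np.radians(18.2)
o=telemetry.get_obs()
d=o["tool_pos"][:2]-p; print("post xy",d@[np.cos(t),np.sin(t)],d@[-np.sin(t),np.cos(t)],o["force"])
q=vision.snapshot("side"); cv2.imwrite(f"pics/side2.png",q["color"][:,:,::-1])
E
```

```text
clock: 5.42
tool_pos: [0.541, -0.2082, 0.2723]
orientation: [180.0, -0.0, 18.3]
force: [-1.4, -0.8, 0.3]
opening: 0.0002
post xy -0.11403748431084074 0.0015416229598996499 [-1.44323365 -0.78378827  0.28373847]
```

View pics/side2.png

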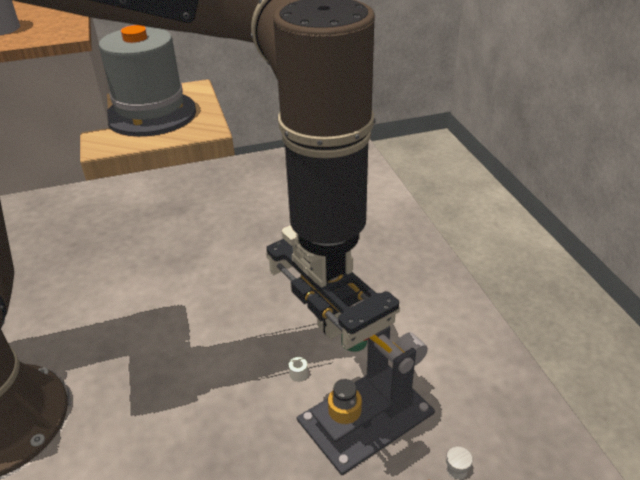

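The arm is rising: the yellow bar at (385,343) is steeper now, and the contact force is about 1.5 N. I'll carry on past the balance point.

```bash
python3 -m handwheel '[[[0.0051,0,-0.003,0,1],[0.0051,0,-0.003,0,1],[0.0051,0,-0.003,0,1],[0.0051,0,-0.003,0,1],[0.0051,0,-0.003,0,1],[0.0046,0,-0.0018,0,1],[0.0046,0,-0.0018,0,1],[0.0046,0,-0.0018,0,1],[0.0046,0,-0.0018,0,1],[0.0046,0,-0.0017,0,1],[0.0046,0,-0.001,0,1],[0.0046,0,-0.001,0,1],[0.0046,0,-0.001,0,1],[0.0046,0,-0.001,0,1],[0,0,0,0,1],[0,0,0,0,1],[0,0,0,0,1],[0,0,0,0,1]]]'
python3 - <<'E'
from h import *
from plant import telemetry,vision
import cv2
p=np.array([.6498,-.1740]);t=np.radians(18.2)
o=telemetry.get_obs()
d=o["tool_pos"][:2]-p; print("post xy",d@[np.cos(t),np.sin(t)],d@[-np.sin(t),np.cos(t)],o["force"])
q=vision.snapshot("side"); cv2.imwrite(f"pics/side3.png",q["color"][:,:,::-1])
E
```

```text
clock: 6.97
tool_pos: [0.6036, -0.1876, 0.2999]
orientation: [-180.0, 0.0, 18.3]
force: [0.1, 0.2, -0.0]
opening: 0.0004
post xy -0.04816684439637302 0.0014773071006445799 [ 0.08795655  0.24605628 -0.00637439]
```

View pics/side3.png

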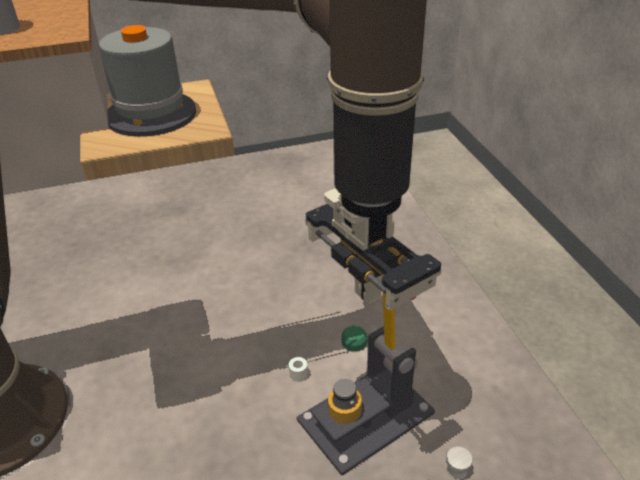

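The arm is now near vertical, with the yellow bar at (390,325), and the force is zero, so it seems to have left the fingers. I'll wait and look again.

```bash
python3 -m handwheel '[[[0,0,0,0,1],[0,0,0,0,1],[0,0,0,0,1],[0,0,0,0,1],[0,0,0,0,1],[0,0,0,0,1],[0,0,0,0,1],[0,0,0,0,1],[0,0,0,0,1],[0,0,0,0,1],[0,0,0,0,1],[0,0,0,0,1]]]'
python3 - <<'E'
from plant import vision
import cv2
q=vision.snapshot("side"); cv2.imwrite(f"pics/side4.png",q["color"][:,:,::-1])
E
```

```text
clock: 8.02
tool_pos: [0.6037, -0.1876, 0.3]
orientation: [-180.0, 0.0, 18.3]
force: [0.5, -0.4, -0.3]
opening: -0.0
```

View pics/side4.png

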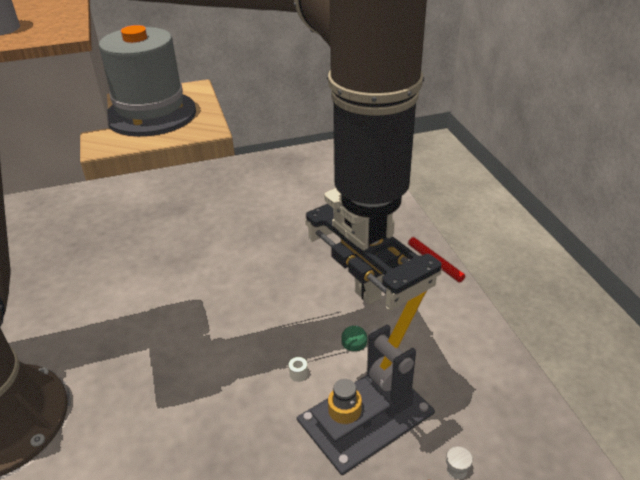

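The guard leans over to the far side, with the bar at (435,258), and the fingers are clear of it. Next I'll move above the shell and descend to about 8 mm over it.

```bash
python3 -m handwheel '[[[-0.011,0.0005,0,0,1],[-0.011,0.0005,0,0,1],[-0.01,0.0005,0,0,1],[-0.01,0,0,0,1],[0,0,0.025,0,1],[0,0,0.025,0,1],[0,0,0.025,0,1],[0,0,0.025,0,1],[0,0,0.025,0,1],[0,0,0.02,0,1],[0,0,0.015,0,1],[0,0,0,0,1],[0,0,0,0,1]]]'
python3 - <<'E'
from h import *
from plant import telemetry,vision,place_of
import cv2
p=np.array([.6498,-.1740]);t=np.radians(18.2)
o=telemetry.get_obs()
d=o["tool_pos"][:2]-p; print("post xy",d@[np.cos(t),np.sin(t)],d@[-np.sin(t),np.cos(t)],o["force"])
q=vision.snapshot("side"); cv2.imwrite(f"pics/side5.png",cv2.resize(q["color"][240:480,240:500,::-1],None,fx=2.4,fy=2.4))
print("tip",proj("side",o["tool_pos"]-[0,0,.017]),place_of("shell_top",q)[:1],place_of("guard_bar",q)[:1])
b=np.radians(118.1)
print("stop bar px",proj("side",post2w((.6498,-.174,t),(-.17*np.cos(b),0,.14+.17*np.sin(b)))))
E
```

```text
clock: 9.15
tool_pos: [0.5636, -0.2026, 0.14]
orientation: [-180.0, 0.1, 18.3]
force: [-0.1, -0.8, 0.3]
opening: 0.0003
post xy -0.09084707318792552 -0.00022229686864462905 [-0.1218649  -0.84583656  0.25507156]
tip [344.45502784 383.07838652] [{'xy': [342.2, 389.0], 'conf': 0.59}] [{'xy': [434.6, 258.6], 'conf': 0.9}]
stop bar px [435.82720927 257.99493524]
```

View pics/side5.png

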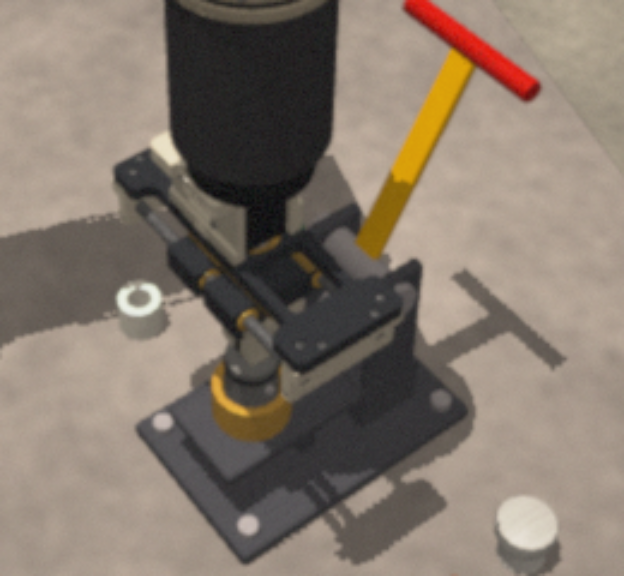

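The bar is within 1 px of where the stop puts it (434.6,258.6). The closed tips are over the shell, seen at about (255,360) in the crop. Now I'll press down slowly.

```bash
python3 -m handwheel '[[[0,0,0.003,0,1],[0,0,0.003,0,1],[0,0,0.002,0,1],[0,0,0.002,0,1],[0,0,0.002,0,1],[0,0,0.002,0,1],[0,0,0,0,1]]]'; python3 -m handwheel '[[[0,0,0.0015,0,1],[0,0,0.0015,0,1],[0,0,0,0,1]]]'; python3 -m handwheel '[[[0,0,0.0015,0,1],[0,0,0.0015,0,1],[0,0,0,0,1]]]'
```

```text
clock: 9.88
tool_pos: [0.5644, -0.2022, 0.126]
orientation: [180.0, -0.0, 18.3]
force: [-0.6, 0.2, 2.1]
opening: 0.0002
clock: 10.13
tool_pos: [0.5644, -0.2022, 0.1231]
orientation: [180.0, -0.0, 18.3]
force: [-0.7, 0.9, 2.0]
opening: 0.0002
clock: 10.38
tool_pos: [0.5645, -0.2022, 0.1203]
orientation: [180.0, -0.0, 18.3]
force: [-0.4, 1.1, 4.7]
opening: 0.0002
```

```bash
python3 -m handwheel '[[[0,0,0.001,0,1],[0,0,0,0,1]]]'; python3 -m handwheel '[[[0,0,0.001,0,1],[0,0,0,0,1],[0,0,0,0,1]]]'
```

```text
clock: 10.55
tool_pos: [0.5645, -0.2023, 0.1202]
orientation: [180.0, -0.0, 18.3]
force: [-3.9, 2.1, 12.0]
opening: 0.0004
clock: 10.8
tool_pos: [0.5647, -0.2023, 0.1201]
orientation: [179.9, -0.1, 18.4]
force: [-6.6, 4.2, 19.0]
opening: 0.0007
```

The tip stalled at z = 0.1031 with the force climbing to 19 N, so the shell is at its stop. I'll retreat and check.

```bash
python3 -m handwheel '[[[0,0,-0.003,0,1],[0,0,-0.01,0,1],[0,0,-0.02,0,1],[0,0,-0.03,0,1],[0,0,-0.03,0,1],[0,0,-0.03,0,1],[-0.03,0,-0.02,0,1],[-0.03,-0.02,-0.01,0,1],[-0.03,-0.02,0,0,1],[-0.03,-0.03,0,0,1],[0,-0.035,0,0,1],[0,-0.035,0,0,1],[0,-0.035,0,0,1],[0,-0.035,0,0,1],[0,-0.035,0,0,1],[0,0,0,0,1],[0,0,0,0,1],[0,0,0,0,1]]]'
python3 - <<'E'
from h import *
from plant import telemetry,vision,place_of
import cv2
t=np.radians(18.2)
for n in ["side","top"]:
    q=vision.snapshot(n); im=q["color"][:,:,::-1]
    cv2.imwrite(f"pics/{n}6.png",cv2.resize(im[240:480,240:500],None,fx=2.3,fy=2.3) if n=="side" else im)
    for k in ["shell_top","guard_bar","sensor_cap","rod_stub","ferrule","chrome_knob"]: print(n,k,[(r["xy"],r["conf"]) for r in place_of(k,q)[:1]])
    for z in (.115,.112,.103): print(z,proj(n,post2w((.6498,-.174,t),(-.09,0,z))).round(1))
print(telemetry.get_obs()["force"])
E
```

```text
clock: 12.3
tool_pos: [0.3742, -0.0074, 0.2713]
orientation: [-180.0, -0.0, 18.4]
force: [0.2, -0.7, -0.6]
opening: 0.0001
side shell_top [([341.7, 391.2], 0.83)]
side guard_bar [([433.8, 257.2], 0.75)]
side sensor_cap [([354.5, 338.1], 0.69)]
side rod_stub []
side ferrule [([297.3, 372.5], 0.88)]
side chrome_knob [([453.3, 471.3], 0.63)]
0.115 [344.8 386. ]
0.112 [344.8 387.2]
0.103 [344.8 390.8]
top shell_top [([450.1, 273.4], 0.77)]
top guard_bar [([446.5, 176.7], 0.59)]
top sensor_cap [([354.2, 236.4], 0.79)]
top rod_stub [([503.9, 252.8], 0.74)]
top ferrule [([369.7, 296.8], 0.71)]
top chrome_knob [([489.7, 213.7], 0.89)]
0.115 [450.2 275.3]
0.112 [449.8 275.3]
0.103 [448.5 275.4]
[0.05970355 0.40957907 0.39991916]
```

View pics/side6.png

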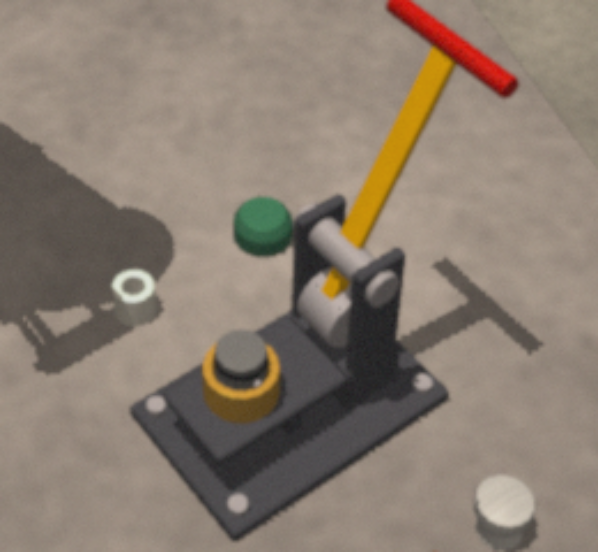

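View pics/top6.png

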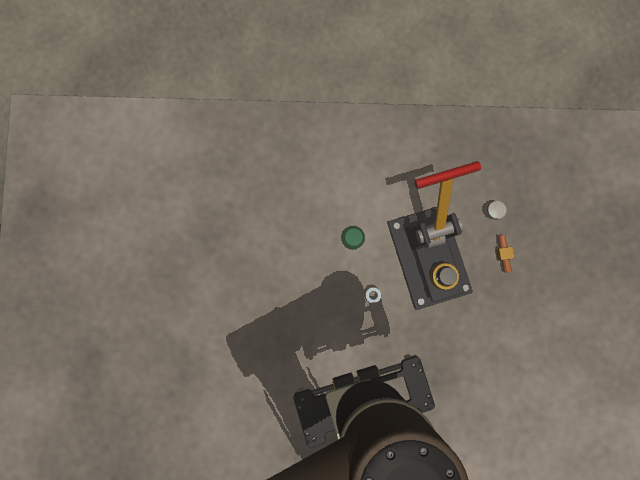

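The guard is raised: the bar is at (434,257) in the side view and (447,176) in the top view. The shell sits low in its socket, its top at row 391 as expected for home. The bystanders have not moved, and the robot is clear. Handing in.

```bash
python3 -c "
from plant import close_job
print(close_job())"
```

```text
the job is handed in; nothing more can be done
None
```

The guard is raised against its stop, the shell is pressed home, and the job is handed in; it reported no verdict. The robot's clock stood at about 12.4 s of the 48 s allowed.

- **Guard:** I pushed the crossbar with the outside of the closed fingers, following its arc. The one force reading taken in contact was about 1.6 N. It tipped over by itself, and the side camera shows the bar within about 2 px of where the stop puts it.
- **Shell:** I pressed it straight down with the closed tips until they stalled at z = 0.103 m with a vertical force of 19 N. That matches fully home, and after retreating the shell top appeared at row 391 in the side view, where 390.8 was expected.
- **Bystanders:** The largest change in the networks' readings was about 4.6 px for the knob in the side view (roughly 5 mm). In the top view all four were within about 3 px, so I take this as network noise. The rod stub was never found in the side view, so it was checked in the top view only.
- **At hand-in:** The robot was clear of everything.

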